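# Load the bar test jig, pin it and hold it shut

## Robot

A 6-joint arm with a two-finger parallel gripper is mounted at the origin on a cart in front of the work surface, level with it; the furniture and walls round the work are solid. World frame = base frame: x ahead of the robot, y to its left, z up, the work surface at z = 0. Lengths are in m, angles in degrees, forces in N, time in s.
With the tool pointing down it reaches from about 0.4 to 0.825 m from the base axis. Payload 7 kg.
Tool frame: the origin (TCP) lies on the centre line of the jaws, within the pads' length; the fingertips stand 11 mm ahead of it and the grasp point (between the pads) lies 8 mm behind it; z points along the fingers, y is the line along which they close (so a half turn about z gives the same grasp; the last joint's range is limited). The gripper opens to 88 mm and grips with 3 to 60 N. Pads are 19 mm wide; open, the fingers measure 130 mm over their backs; the gripper's body (78 mm by 193 mm) begins 47 mm behind the grasp point.
Start: joints at [88.528, 20.546, 0.682, 0, -70.136, -16.507], TCP at [0.208, 0.642, 0.238] pointing down, gripper open.
Joint ranges: [-176.03, 176.03], [-82.01, 121.73], [-58.28, 71.71], [-173.87, 95.51], [-174.79, -0.11], [-173.66, 173.66]. Speed limits (degrees/s): [136.94, 136.94, 172.46, 180, 180, 180].

## Interface

Orientations are given as [roll, pitch, yaw] about the fixed x, y, z axes, in that order (R = Rz(yaw) Ry(pitch) Rx(roll)).
In Python, from plant import r, capture, camera_model, job gives the robot as it stands.
- The arm moves only by the tool drive_tool, never from a script. Its argument "increments" is a list that holds one entry, the list of rows, each a list of 5 numbers: the gripper's target within -1 to 1 (fully open at 1, half-way at 0, shut at -1), then the shift along the tool's x, y, z scaled (see below), then the turn about the tool's z scaled (see below). In form: [[[gripper, tx, ty, tz, roll], ...]]. A call has 1 to 5 rows; each row is the pose to reach, as a shift and turn from the pose commanded when the call began, along the tool's axes at that moment, turning the shorter way round; what a row does not reach only later rows make up. The controller multiplies each number of a shift by 120 mm and each number of a turn by 360 degrees. A row lasts 1/8 s, in which the tool goes at most 62.5 mm and 10.7 degrees, less where a joint would pass 70% of its speed; a pose out of reach is approached as far as the arm can. A call with a number of a shift or a turn outside -1 to 1 is refused whole. A call with a gripper value outside its range is refused whole. The fingers move at their own pace and stop on an object; "squeeze" is the grip in N (left out, the last holds). Time passes only in rows, so rows that repeat a pose let the fingers close. It gives the time, the measured TCP pose, the force, the opening and the grip force at its end, in the units of the state.
- r.get_state(): the state, without advancing time (a new reading comes with each control period).
- capture(name): name is "scene" or "top" or "wrist"; returns the picture (384x512x3 uint8, red, green, blue); there is no depth.
- camera_model(name): a dict with "camera_matrix" (3x3 intrinsics, pixels), "k1" (the pictures are not rectified: a ray, as slopes to the right and down, at radius r is drawn at 1 + k1 r^2 times it, then the intrinsics apply), "rvec" (rotation vector, rad) and "tvec" (3), from world to camera coordinates, as OpenCV has them. Camera axes: x right, y down, z forward; pixel columns grow to the right and rows downward; lengths in m; the calibration is good to about 2 mm. A picture is of the moment at which its call begins: read the wrist's pose just before it. camera_model takes no time and is no camera call; for the wrist camera it gives the pose at the moment of the call.
- job.close_job(): hands the job in; it is judged then, once.
The state is a dict: "time_s": time; "joints": joint angles; "qd": joint speeds; "joint_torque": joint torques, N m; "tcp_pos": TCP position; "eef_rot": TCP orientation; "contact_force": force on the tool from outside, world axes, zero at the start; "moment": the same for the moment, N m; "gripper_width": finger opening in m; "gripper_force": force on a finger pad.
Only numpy, scipy, OpenCV 4.12 (cv2) and the standard library are available. Lean on these libraries where they do the work, as an engineer would, in place of code of your own. Each camera call takes 0.05 s, during which the arm holds its last target. There are 200 camera calls.

## Task

Sort the two look-alike brass bars by length into their matching slots in the open test jig, each lying flat on the slot's floor. Then swing the clear lid down onto its spring contacts, take the red-headed pin from its block and push it straight down through the lid's hole into the hole beneath until its head presses the lid fully shut. Finish while still holding the pin's head and pressing the lid shut (it springs ajar if you let go), and leave everything else on the table where it is.

Things in the scene. Friction and masses are not known exactly. Their poses are not given: they have to be found in the camera images.
- jig: fixed jig, black base 184 mm wide (its y), 150 mm deep (x), plate top 14 mm up; origin: centre of underside, on the table; x points from the front (pin side) back to the hinge, y left, z up. Pin boss: aluminium block 36 x 40 mm, 31 mm high, centred 59 mm in front of the origin, vertical 12 mm through hole. Two sprung brass contacts, 39 mm high, 58 mm in front, 75 mm to each side
- nest_long (a point): centre of the long bar when in its slot (35 mm left of the jig's origin, 20 mm above the table; slot floor at 14 mm); axes as the jig's. Slot 92 mm long (y), 24 mm wide (x), bounded by end walls and corner cheeks 6 mm high (each 10 mm along y, 6 mm thick); open at both sides in the middle, so fingertips can go down beside the bar to 15 mm above the table
- nest_short (a point): centre of the short bar when in its slot, 84 mm to the jig's right (-y) of nest_long, all else the same: slot 64 mm long (y), 24 mm wide (x); open 44 mm in the middle
- hinge (a point): middle of the lid's hinge axis, 65 mm behind the jig's origin, 32 mm above the table; axis along the jig's y; axes as the jig's
- lid (a joint): lid angle, rad: 0 shut, 0.06 ajar on the sprung contacts, pi/2 upright, starts leaning back at 1.75 to 1.88 (may sag slowly to the stop at 2.1). Stiff damped hinge; pushed forward past upright to below about 1.0 it sinks by itself in 1 to 2 s and rests ajar at 0.06. About 6 N down at the pin hole then shuts it; let go, it rises again
- lid_edge (a point): point on the lid's outer face (upper when shut), 10 mm from the free front edge, half-way across its 176 mm width; x from free edge to hinge, z out of the outer face. The free edge is 145 mm from the hinge axis; clear plate with a 7 mm thick aluminium bar along the front
- lid_hole (a point): centre of the 13 mm hole through the lid's front bar (7 mm thick), at the outer (upper) face, 124 mm from the hinge axis; with the lid shut it is 39 mm above the table, straight above the boss hole
- bar_long_mid (a point): centre of the long brass bar, 18 mm wide (x), 12 mm thick (z), 84 mm long along its y; lies flat on the table, z up; 0.07 to 0.14 kg
- bar_short_mid (a point): centre of the short brass bar, 18 mm wide (x), 12 mm thick (z), 56 mm long along its y; lies flat on the table, z up; 0.05 to 0.09 kg
- pin_head (a point): centre of the pin's round red head, 26 mm diameter and 26 mm high (flat underside 13 mm below this point); z points up along the pin. A steel shank 10 mm in diameter, 30 mm long with a tapered tip, hangs below the head. The pin stands upright in a grey block
- pin_tip (a point): tip of the pin's shank, 43 mm below the centre of the head
- pin_block: fixed grey block 50 x 50 x 36 mm holding the pin upright in a 12 mm hole; origin at the centre of its underside
- mug: loose white mug, about 80 mm in diameter, 101 mm high, a bystander; origin under it
- tape: loose roll of black tape, 62 mm in diameter, 19 mm high, a bystander; origin under it

How it is judged (in metres and radians):
On the way, in this order (a step that is already met when the one before it is completed fails the run):
1. both bars lie flat in their own slots, the lid still open (distance between bar_long_mid and nest_long below 0.006 m and distance between bar_short_mid and nest_short below 0.006 m and angle between the y axis of each of bar_long_mid, bar_short_mid and the y axis of jig, either way round below 0.15 rad and angle between the z axis of each of bar_long_mid, bar_short_mid and the z axis of jig, either way round below 0.15 rad and value of joint lid above 0.5 rad), for 0.2 s.
2. the lid is down on its spring contacts (value of joint lid below 0.1 rad), for 0.2 s.
3. the pin is through the lid into the boss and its head presses the lid fully shut (value of joint lid below 0.02 rad and horizontal distance between pin_tip and lid_hole below 0.005 m and z of pin_tip in the frame of jig below 0.013 m), for 0.2 s.
At the end, for the whole second after the job is handed in: lid shut (under 0.02 rad) with the pin head pressing it by over 2 N; pin upright (0.12 rad), tip under 13 mm above the table and 5 mm from the holes' axis, fingers on the pin with over 2 N; each bar within 6 mm and 0.15 rad of its own slot (all of step 3 and angle between pin_head's own z axis and vertical below 0.12 rad and contact force between the fingers and pin above 2 N and contact force between pin and lid above 2 N and distance between bar_long_mid and nest_long below 0.006 m and distance between bar_short_mid and nest_short below 0.006 m and angle between the y axis of each of bar_long_mid, bar_short_mid and the y axis of jig, either way round below 0.15 rad and angle between the z axis of each of bar_long_mid, bar_short_mid and the z axis of jig, either way round below 0.15 rad); the arm keeps its last pose, push and grip.
It fails at once if the mug or the tape is shifted by more than 3 cm (distance of any of mug, tape from where it was at the start of the episode above 0.03 m).
It also fails if it takes over 72 s, if anything falls off the work surface, if the arm or the gripper's body presses on something with over 40 N, if the wrist force passes 120 N, or if a joint passes its speed limit or range.

## Working session

There is one attempt and no reset: what is moved stays moved. The work goes in short steps, Python scripts to look and compute and a tool call to move; the robot and the scene stay as the last step left them, time stands still between calls to the robot, and variables do not carry over. Pictures are saved under pics/ and viewed, at most 10 in all, crops included, and the job is handed in when it is done.

Besides the shell and the picture viewer there is one more tool, called after "Call:" by a JSON object that holds its "name" and its "arguments". drive_tool: Moves the arm, as the interface text tells. Its arguments: {"type":"object","properties":{"increments":{"type":"array"},"squeeze":{"type":"number"}},"required":["increments"]}

```bash
mkdir -p pics
cat > h.py <<'E'
import numpy as np, cv2
from scipy.spatial.transform import Rotation as R
from plant import r, capture, camera_model, job
def save(name,f):
    m=camera_model(name); im=capture(name); cv2.imwrite('pics/'+f,im[:,:,::-1]); return im,m
def px2w(m,uv,z):
    K=np.array(m["camera_matrix"]); uv=np.atleast_2d(np.array(uv,float))
    d=(uv-[K[0,2],K[1,2]])/[K[0,0],K[1,1]]
    s=d.copy()
    for _ in range(20): s=d/(1+m["k1"]*(s**2).sum(1,keepdims=True))
    Rm=cv2.Rodrigues(np.array(m["rvec"],float))[0]; t=np.array(m["tvec"],float).ravel()
    c=-Rm.T@t; ray=np.c_[s,np.ones(len(s))]@Rm
    return c+ray*((z-c[2])/ray[:,2])[:,None]
def w2px(m,P):
    K=np.array(m["camera_matrix"]); Rm=cv2.Rodrigues(np.array(m["rvec"],float))[0]; t=np.array(m["tvec"],float).ravel()
    p=np.atleast_2d(P)@Rm.T+t; s=p[:,:2]/p[:,2:]; s=s*(1+m["k1"]*(s**2).sum(1,keepdims=True))
    return s*[K[0,0],K[1,1]]+[K[0,2],K[1,2]]
E
python3 - <<'E'
from h import *
a,m=save('scene','s.png'); b,m2=save('top','t.png')
cv2.imwrite('pics/top2.png',cv2.resize(b[:,:,::-1],(800,600)));print(m,m2,r.get_state())
E
```

```text
{'camera_matrix': array([[453.32787728,   0.        , 256.89083369],
       [  0.        , 453.32787728, 187.87378901],
       [  0.        ,   0.        ,   1.        ]]), 'k1': -0.08290065887054773, 'rvec': array([ 1.87112038, -0.8652231 ,  0.57613846]), 'tvec': array([-0.43391647,  0.23402208,  0.96730579])} {'camera_matrix': array([[434.66024704,   0.        , 257.36268272],
       [  0.        , 434.66024704, 188.94412447],
       [  0.        ,   0.        ,   1.        ]]), 'k1': -0.02585281590324489, 'rvec': array([ 2.20360648, -2.20440362,  0.05349057]), 'tvec': array([-0.09709929,  0.57764682,  1.33183679])} {'time_s': 0.1, 'joints': array([ 8.85271332e+01,  2.05889664e+01,  6.40211899e-01, -1.74566967e-02,
       -7.01370139e+01, -1.65093210e+01]), 'qd': array([-0.12644053, -0.11929538,  0.05603984,  0.13347687, -0.0376745 ,
        0.05002702]), 'joint_torque': array([-1.27491137e-03, -5.84166777e+01,  2.93752170e+01,  7.01548353e+00,
        1.01937188e-02, -5.53920711e-05]), 'tcp_pos': array([0.20825585, 0.64163233, 0.23670783]), 'eef_rot': array([ 1.79913104e+02, -8.64040962e-03, -1.79881249e+01]), 'contact_force': array([-0.6719232 ,  0.86144758,  0.26810262]), 'moment': array([-0.00099683,  0.02082604, -0.02328779]), 'gripper_force': 0.0, 'gripper_width': 0.08779144844274352}
```

View pics/top2.png

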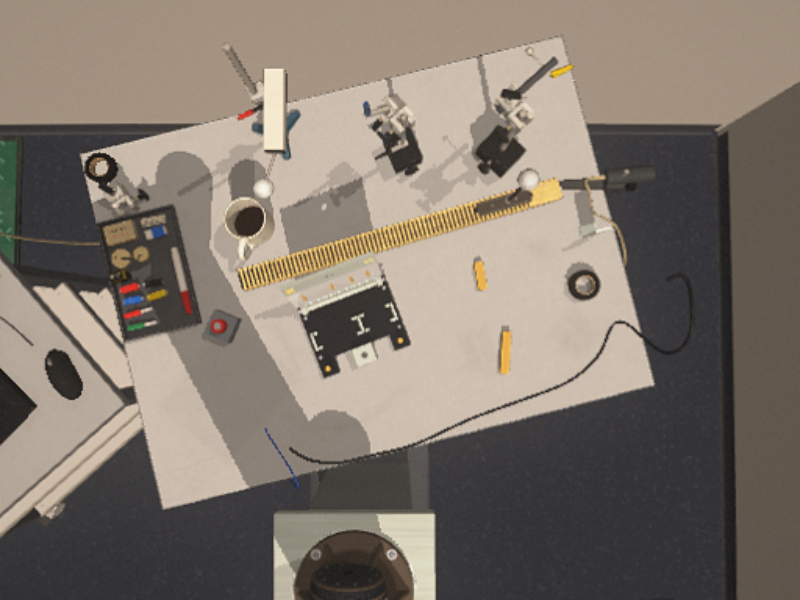

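View pics/s.png

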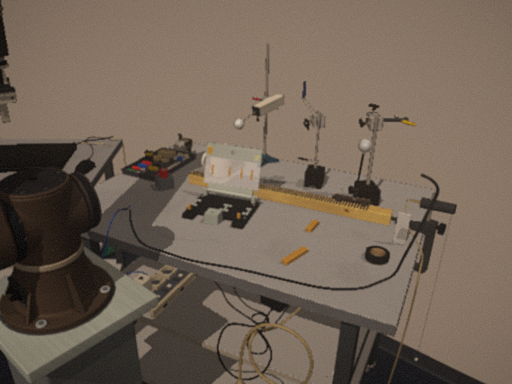

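Top view (800 px wide, scaled by 1.5625): jig at about (355,325), boss (364,355), pin head (220,326), long bar (505,351), short bar (481,275), mug (247,217) and tape (583,285). The lid leans back behind the jig. Next I'll compute the positions.

Run:
```python
from h import *
m=camera_model('top'); im=cv2.imread('pics/t.png')
hsv=cv2.cvtColor(im,cv2.COLOR_BGR2HSV)
def comp(mask,box,z,n):
    x0,y0,x1,y1=box; k=np.zeros_like(mask); k[y0:y1,x0:x1]=mask[y0:y1,x0:x1]
    c=max(cv2.findContours(k,cv2.RETR_EXTERNAL,cv2.CHAIN_APPROX_NONE)[0],key=cv2.contourArea)
    w=px2w(m,c[:,0,:],z); rect=cv2.minAreaRect((w[:,:2]*1000).astype(np.float32)); print(n,rect,cv2.contourArea(c))
yel=cv2.inRange(hsv,(10,90,100),(35,255,255)); red=cv2.inRange(hsv,(0,120,60),(8,255,255))|cv2.inRange(hsv,(172,120,60),(180,255,255))
comp(yel,(295,155,320,195),.012,'short'); comp(yel,(312,200,335,245),.012,'long'); comp(red,(128,195,155,222),.062,'pin')
gray=cv2.inRange(hsv,(0,0,0),(180,255,60))
comp(gray,(185,180,270,245),.014,'jigblack')
for n,p,z in [('tape',(583,285),.019),('mug',(247,217),.1),('boss',(364.5,355),.031),('cL',(328,369),.039),('cR',(402,341),.039)]: print(n,px2w(m,np.array(p)/1.5625,z))
cv2.imwrite('pics/c.png',cv2.resize(im[150:250,120:280],(800,500),interpolation=cv2.INTER_CUBIC))
```

```text
short ((617.783447265625, -251.2359161376953), (57.1441650390625, 19.41756248474121), 9.16940689086914) 94.0
long ((466.1732177734375, -300.142333984375), (19.994577407836914, 81.16509246826172), 86.24840545654297) 140.0
pin ((518.9391479492188, 253.44952392578125), (23.761234283447266, 26.922746658325195), 0.009102841839194298) 61.5
jigblack ((511.68109130859375, -3.4276351928710938), (131.78448486328125, 180.83450317382812), 21.239763259887695) 1840.5
tape [[ 0.5974996  -0.45502482  0.019     ]]
mug [[0.71957716 0.19161793 0.1       ]]
boss [[ 0.46053593 -0.02395225  0.031     ]]
cL [[0.43397237 0.04608607 0.039     ]]
cR [[ 0.48787427 -0.0968218   0.039     ]]
```

View pics/c.png

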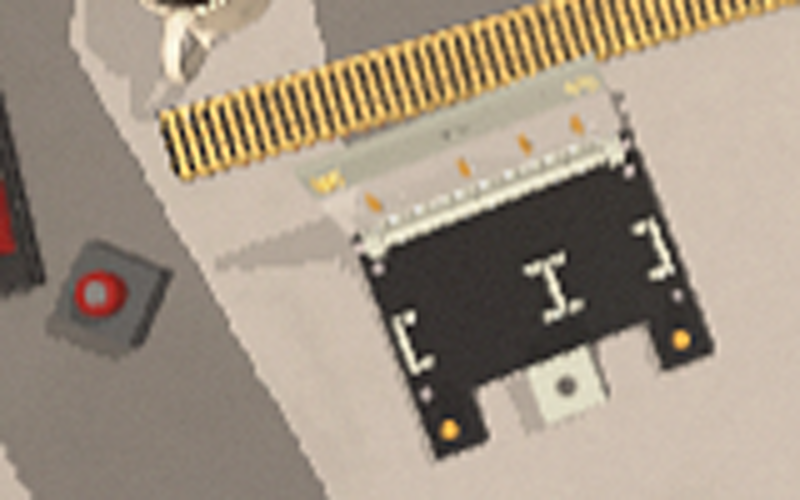

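Crop: the contacts are at (449,429) and (681,339), the boss hole at (567,385), and the lid leans back behind the hinge. Now the jig pose, plus where to move for a wrist look at the bars.

```bash
cat >> h.py <<'E'
def go(x,y,yaw,z):
    "shift/turn in drive units to reach world pose from present pose"
    s=r.get_state(); Rm=R.from_euler('xyz',s['eef_rot'],degrees=True)
    d=Rm.inv().apply(np.array([x,y,z])-s['tcp_pos'])/.12
    dy=((yaw-s['eef_rot'][2]+90)%180-90)
    print('t',s['time_s'],'pos',s['tcp_pos'].round(4),'rot',s['eef_rot'].round(1),'shift',d.round(3),'turn(tool z)',round(-dy/360,4), 'F',s['contact_force'].round(1))
E
python3 - <<'E'
from h import *
m=camera_model('top')
f=lambda p:np.array([120,150])+(np.array(p)+.5)/5-.5
L=px2w(m,f((449,429)),.039)[0];Rr=px2w(m,f((681,339)),.039)[0];B=px2w(m,f((567,385)),.031)[0]
d=(L-Rr)[:2];print(L,Rr,B,np.linalg.norm(d)); y=d/np.linalg.norm(d); yaw=np.degrees(np.arctan2(-y[0],y[1])); x=np.array([y[1],-y[0]])
o1=(L+Rr)[:2]/2+.058*x; o2=B[:2]+.059*x; print('yaw',yaw,o1,o2); o=(o1+o2)/2
print('nestL',o+.035*y,'nestS',o-.049*y)
# lid edge corners: crop
for zz in (.15,.165,.17): print(zz,[( (px2w(m,f(p),zz)[0][:2]-o)@np.array([x,y]).T).round(3) for p in ((300,170),(597,60))])
go(.54,-.27,0,.30)
E
```

```text
[0.43625897 0.04766247 0.039     ] [ 0.49041233 -0.09234897  0.039     ] [ 0.46235492 -0.02309899  0.031     ] 0.15011924779484012
yaw 21.14538101534297 [ 0.5174304  -0.00142058] [ 0.51738234 -0.00181559]
nestL [0.50478062 0.0310253 ] nestS [ 0.53508241 -0.04731882]
0.15 [array([0.108, 0.088]), array([ 0.106, -0.088])]
0.165 [array([0.107, 0.086]), array([ 0.104, -0.088])]
0.17 [array([0.106, 0.085]), array([ 0.104, -0.088])]
t 0.1 pos [0.2083 0.6416 0.2367] rot [179.9  -0.  -18. ] shift [ 4.976  6.373 -0.517] turn(tool z) -0.05 F [-0.7  0.9  0.3]
```

Call:
{"name": "drive_tool", "arguments": {"increments": [[[1,1,1,-0.25,0],[1,1,1,-0.25,0],[1,1,1,-0.25,0]]]}}

```text
time_s: 0.48
tcp_pos: [0.2861, 0.4887, 0.2677]
eef_rot: [180.0, -0.0, -18.0]
contact_force: [-0.1, 0.3, 1.0]
gripper_width: 0.0876
gripper_force: 0.0
```

Call:
{"name": "drive_tool", "arguments": {"increments": [[[1,1,1,-0.25,0],[1,1,1,-0.25,0],[1,1,1,-0.25,0]]]}}

```text
time_s: 0.85
tcp_pos: [0.3631, 0.3374, 0.298]
eef_rot: [-180.0, 0.0, -18.0]
contact_force: [1.5, -0.0, -1.2]
gripper_width: 0.0875
gripper_force: 0.0
```

Call:
{"name": "drive_tool", "arguments": {"increments": [[[1,1,1,0,0],[1,1,1,0,0],[1,1,1,0,0]]]}}

```text
time_s: 1.23
tcp_pos: [0.44, 0.1862, 0.2976]
eef_rot: [-180.0, 0.0, -18.0]
contact_force: [0.8, 1.2, -0.3]
gripper_width: 0.088
gripper_force: 0.0
```

Call:
{"name": "drive_tool", "arguments": {"increments": [[[1,1,1,0,0],[1,1,1,0,0],[1,1,1,0,0]]]}}

```text
time_s: 1.6
tcp_pos: [0.5172, 0.035, 0.2974]
eef_rot: [180.0, 0.0, -18.0]
contact_force: [0.0, 0.6, 1.0]
gripper_width: 0.0875
gripper_force: 0.0
```

Call:
{"name": "drive_tool", "arguments": {"increments": [[[1,0.95,1,0,0],[1,0.95,1,0,0],[1,0.95,1,0,0]]]}}

```text
time_s: 1.98
tcp_pos: [0.5886, -0.1146, 0.2968]
eef_rot: [180.0, 0.1, -18.1]
contact_force: [0.9, 1.2, -0.2]
gripper_width: 0.0877
gripper_force: 0.0
```

Call:
{"name": "drive_tool", "arguments": {"increments": [[[1,0,1,0,-0.039],[1,0,1,0,-0.039],[1,0,1,0,-0.039]]]}}

```text
time_s: 2.35
tcp_pos: [0.5494, -0.2295, 0.2971]
eef_rot: [180.0, 0.1, -4.2]
contact_force: [1.0, 1.2, 1.3]
gripper_width: 0.0872
gripper_force: 0.0
```

Run:
```python
from h import *
im,m=save('wrist','w1.png'); print(r.get_state()['joints'].round(1))
hsv=cv2.cvtColor(im,cv2.COLOR_RGB2HSV); yel=cv2.inRange(hsv,(10,90,90),(35,255,255))
for c in cv2.findContours(yel,cv2.RETR_EXTERNAL,cv2.CHAIN_APPROX_NONE)[0]:
    if cv2.contourArea(c)<150: continue
    w=px2w(m,c[:,0,:],.012); print(c[:,0,:].min(0),c[:,0,:].max(0),cv2.minAreaRect((w[:,:2]*1000).astype(np.float32)))
```

```text
[ -3.7  11.3  -4.3  -0.  -74.5  89.6]
[ 77 255] [ 90 304] ((378.77044677734375, 62.18412399291992), (18.52411460876465, 90.25543975830078), 74.72612762451172)
[305 181] [320 236] ((469.0347900390625, -298.51043701171875), (19.76815414428711, 84.69306182861328), 85.99406433105469)
[ 22 100] [ 54 112] ((641.9454956054688, 61.56399154663086), (41.93965530395508, 15.731542587280273), 71.39522552490234)
[416  93] [445 123] ((599.8485717773438, -460.5528564453125), (39.48188400268555, 38.73023986816406), 3.518991470336914)
[262  82] [283 127] ((619.3533935546875, -250.37037658691406), (56.65947341918945, 18.491601943969727), 9.7006196975708)
[0 0] [311 101] ((705.13623046875, -99.060302734375), (51.19171905517578, 414.9380798339844), 16.038501739501953)
```

View pics/w1.png

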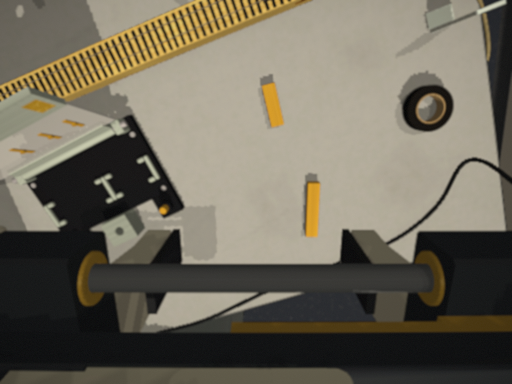

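The wrist view shows the short bar at (273,105), the long bar at (313,209), the tape at (428,108) and the jig at lower left. I'll take the short bar first.

Run:
```python
from h import *
go(.619,-.2505,9.5,.10); go(.619,-.2505,9.5,.016)
```

```text
t 2.4 pos [ 0.5502 -0.2279  0.2971] rot [-180.     0.    -4.2] shift [0.587 0.146 1.642] turn(tool z) -0.0379 F [-0.1  1.3 -0.7]
t 2.4 pos [ 0.5502 -0.2279  0.2971] rot [-180.     0.    -4.2] shift [0.588 0.146 2.342] turn(tool z) -0.0379 F [-0.1  1.3 -0.7]
```

Call:
{"name": "drive_tool", "arguments": {"increments": [[[0.2,0.588,0.146,0.95,-0.038],[0.2,0.588,0.146,0.95,-0.038],[0.2,0.588,0.146,0.95,-0.038],[0.2,0.588,0.146,0.95,-0.038]]]}}

```text
time_s: 2.9
tcp_pos: [0.6206, -0.2477, 0.183]
eef_rot: [-180.0, 0.1, 9.8]
contact_force: [-1.3, 0.5, 1.8]
gripper_width: 0.0548
gripper_force: 0.0
```

Call:
{"name": "drive_tool", "arguments": {"increments": [[[0.2,0,0,0.95,0],[0.2,0,0,0.95,0],[0.2,0,0,0.95,0]]]}}

```text
time_s: 3.28
tcp_pos: [0.6184, -0.2476, 0.0683]
eef_rot: [-179.9, 0.2, 9.7]
contact_force: [-0.3, 0.5, 1.0]
gripper_width: 0.0528
gripper_force: 0.0
```

Run:
```python
from h import *
im,m=save('wrist','w2.png'); go(.619,-.2505,9.5,.016)
hsv=cv2.cvtColor(im,cv2.COLOR_RGB2HSV); yel=cv2.inRange(hsv,(10,90,90),(35,255,255))
for c in cv2.findContours(yel,cv2.RETR_EXTERNAL,cv2.CHAIN_APPROX_NONE)[0]:
    if cv2.contourArea(c)<150: continue
    w=px2w(m,c[:,0,:],.012); print(c[:,0,:].min(0),c[:,0,:].max(0),cv2.minAreaRect((w[:,:2]*1000).astype(np.float32)))
```

```text
t 3.325 pos [ 0.6205 -0.2482  0.0712] rot [180.    0.    9.8] shift [-0.016  0.016  0.46 ] turn(tool z) 0.0008 F [-0.1 -0.1  1.1]
[145 256] [153 302] ((555.1060180664062, -174.1381072998047), (39.31306076049805, 4.998264312744141), 0.41852715611457825)
[253 173] [279 251] ((620.523193359375, -250.82269287109375), (56.97818374633789, 18.022846221923828), 9.687176704406738)
[0 0] [511  90] ((739.0892333984375, -216.80126953125), (48.529808044433594, 311.6707763671875), 16.106708526611328)
```

Call:
{"name": "drive_tool", "arguments": {"increments": [[[0.2,0,0.02,0.25,0],[0.2,0,0.02,0.455,0],[0.2,0,0.02,0.455,0],[-1,0,0.02,0.455,0],[-1,0,0.02,0.455,0]]], "squeeze": 25}}

```text
time_s: 3.95
tcp_pos: [0.6222, -0.251, 0.0174]
eef_rot: [179.9, -0.2, 9.8]
contact_force: [-0.6, -0.3, 0.2]
gripper_width: 0.038
gripper_force: 0.0
```

Call:
{"name": "drive_tool", "arguments": {"increments": [[[-1,0,0,0,0],[-1,0,0,0,0],[-1,0,0,0,0],[-1,0,0,0,0]]]}}

```text
time_s: 4.45
tcp_pos: [0.6209, -0.2509, 0.0154]
eef_rot: [180.0, -0.0, 9.8]
contact_force: [-1.9, 0.5, 5.5]
gripper_width: 0.0175
gripper_force: 25.0
```

Call:
{"name": "drive_tool", "arguments": {"increments": [[[-1,0,0,-0.5,0],[-1,0,0,-1,0],[-1,0,0,-1,0],[-1,0,0,-1,0]]]}}

```text
time_s: 4.95
tcp_pos: [0.6203, -0.2507, 0.1347]
eef_rot: [-180.0, -0.0, 9.7]
contact_force: [-0.5, -0.2, -2.1]
gripper_width: 0.0174
gripper_force: 25.0
```

Run:
```python
from h import *
go(.530,-.0475,-68.85,.136)
im,m=save('wrist','w3.png')
```

```text
t 4.95 pos [ 0.6203 -0.2507  0.1347] rot [-180.    -0.     9.7] shift [-0.456 -1.796 -0.01 ] turn(tool z) 0.2182 F [-0.5 -0.2 -2.1]
```

View pics/w3.png

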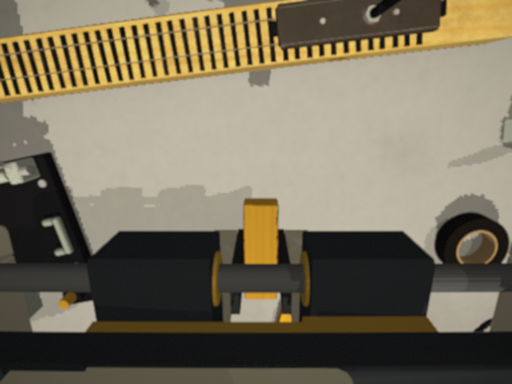

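The bar is held centrally, spanning (245–300, 200–300). Next I'll stage in front of the short slot.

Call:
{"name": "drive_tool", "arguments": {"increments": [[[-1,-0.82,-0.9,-0.1,0.11],[-1,-0.82,-0.9,-0.1,0.11],[-1,-0.82,-0.9,-0.1,0.11],[-1,-0.82,-0.9,-0.1,0.11],[-1,-0.82,-0.9,-0.1,0.11]]]}}

```text
time_s: 5.62
tcp_pos: [0.5047, -0.1608, 0.1459]
eef_rot: [179.9, 0.1, -29.8]
contact_force: [-0.2, -0.0, -0.7]
gripper_width: 0.0179
gripper_force: 25.0
```

Call:
{"name": "drive_tool", "arguments": {"increments": [[[-1,-0.515,-0.63,0,0.108],[-1,-0.515,-0.63,0,0.108],[-1,-0.515,-0.63,0,0.108],[-1,-0.515,-0.63,0,0.108],[-1,-0.515,-0.63,0,0.108]]]}}

```text
time_s: 6.25
tcp_pos: [0.4893, -0.0648, 0.146]
eef_rot: [179.9, 0.0, -68.5]
contact_force: [-0.8, -0.1, -0.5]
gripper_width: 0.0177
gripper_force: 25.0
```

Run:
```python
from h import *
go(.535,-.0475,-68.85,.03)
im,m=save('wrist','w4.png'); c,m=save('top','t2.png')
a=cv2.resize(im[:,:,::-1],(400,300)); b=cv2.resize(c[150:250,170:290,::-1],(360,300),interpolation=cv2.INTER_CUBIC)
cv2.imwrite('pics/w4b.png',np.hstack([a,b]))
```

```text
t 6.25 pos [ 0.4893 -0.0648  0.146 ] rot [179.9   0.  -68.5] shift [ 0.005 -0.409  0.966] turn(tool z) 0.0009 F [-0.8 -0.1 -0.5]
```

View pics/w4b.png

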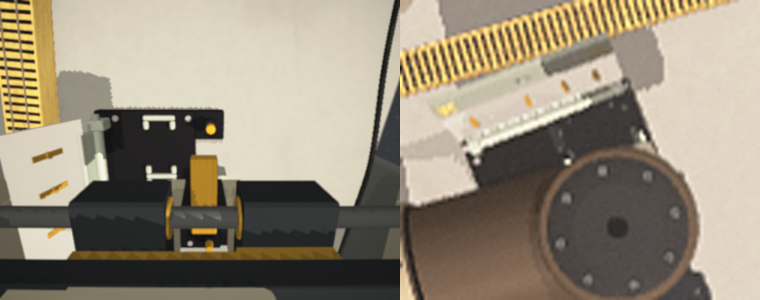

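The wrist view (scaled 0.78) shows the short slot's end bracket at (159,123), the middle wall at (161,172) and the held bar at (203,195). I'll locate them numerically.

Run:
```python
from h import *
m=camera_model('wrist'); im=cv2.imread('pics/w4.png'); hsv=cv2.cvtColor(im,cv2.COLOR_BGR2HSV)
s=r.get_state(); print(s['tcp_pos'],s['eef_rot'])
o=np.array([.5174,-.0016]);a=np.radians(21.15);X=np.array([np.cos(a),np.sin(a)]);Y=np.array([-X[1],X[0]])
k=cv2.inRange(hsv,(0,0,110),(180,110,255)); z=np.zeros_like(k); z[142:235,175:236]=k[142:235,175:236]
for c in cv2.findContours(z,cv2.RETR_EXTERNAL,cv2.CHAIN_APPROX_NONE)[0]:
    if cv2.contourArea(c)<40: continue
    w=px2w(m,c[:,0,:],.020)[:,:2]-o; rc=cv2.minAreaRect((w*1000).astype(np.float32)); cc=np.array(rc[0]); print(c[:,0,:].min(0),c[:,0,:].max(0),rc,'jig',cc@X,cc@Y)
yel=cv2.inRange(hsv,(10,90,60),(35,255,255)); yel[:190]=0;yel[296:]=0;yel[:,:235]=0;yel[:,285:]=0
c=max(cv2.findContours(yel,cv2.RETR_EXTERNAL,cv2.CHAIN_APPROX_NONE)[0],key=cv2.contourArea)[:,0,:]
w=px2w(m,c,s['tcp_pos'][2]-.004)[:,:2]; rc=cv2.minAreaRect((w*1000).astype(np.float32)); print('bar',rc,c.min(0),c.max(0))
```

```text
[ 0.48936082 -0.06499539  0.14631596] [ 1.79926009e+02  9.72279221e-03 -6.84811577e+01]
[187 212] [235 234] ((2.983424186706543, -15.508216857910156), (44.83837890625, 21.992496490478516), 21.449317932128906) jig -2.8130747227406716 -15.5400199676214
[182 147] [224 166] ((29.431072235107422, -72.3128433227539), (36.690120697021484, 16.794511795043945), 21.40190315246582) jig 1.3573096944502434 -78.06082905479941
bar ((493.544677734375, -74.86516571044922), (18.501733779907227, 37.88119125366211), 22.357589721679688) [243 197] [278 264]
```

Call:
{"name": "drive_tool", "arguments": {"increments": [[[-1,-0.01,-0.405,0,0],[-1,-0.01,-0.405,0.1,0],[-1,-0.01,-0.405,0.3,0],[-1,-0.01,-0.405,0.5,0],[-1,-0.01,-0.405,0.5,0]]]}}

```text
time_s: 6.98
tcp_pos: [0.5324, -0.0467, 0.0849]
eef_rot: [179.7, 0.0, -68.7]
contact_force: [-1.1, 0.5, -0.9]
gripper_width: 0.0176
gripper_force: 25.0
```

Call:
{"name": "drive_tool", "arguments": {"increments": [[[-1,0,0,0.05,0],[-1,0,0,0.1,0],[-1,0,0,0.15,0],[-1,0,0,0.15,0],[-1,0,0,0.15,0]]]}}

```text
time_s: 7.6
tcp_pos: [0.5345, -0.046, 0.0691]
eef_rot: [-180.0, -0.0, -68.7]
contact_force: [-0.1, -0.9, 0.2]
gripper_width: 0.0176
gripper_force: 25.0
```

Run:
```python
from h import *
go(.5353,-.0456,-68.6,.03)
```

```text
t 7.6 pos [ 0.5345 -0.046   0.0691] rot [-180.    -0.   -68.7] shift [-0.    -0.008  0.326] turn(tool z) -0.0003 F [-0.1 -0.9  0.2]
```

Call:
{"name": "drive_tool", "arguments": {"increments": [[[-1,0,0,0.04,0],[-1,0,0,0.08,0],[-1,0,0,0.12,0],[-1,0,0,0.16,0],[-1,0,0,0.16,0]]]}}

```text
time_s: 8.22
tcp_pos: [0.534, -0.0461, 0.0492]
eef_rot: [179.9, 0.0, -68.7]
contact_force: [-0.0, 0.3, -0.2]
gripper_width: 0.0175
gripper_force: 25.0
```

Call:
{"name": "drive_tool", "arguments": {"increments": [[[-1,0,0,0.04,0],[-1,0,0,0.08,0],[-1,0,0,0.12,0],[-1,0,0,0.145,0],[-1,0,0,0.145,0]]]}}

```text
time_s: 8.85
tcp_pos: [0.5342, -0.0461, 0.032]
eef_rot: [180.0, 0.0, -68.7]
contact_force: [-0.1, 0.8, -0.8]
gripper_width: 0.0173
gripper_force: 25.0
```

Run:
```python
from h import *
go(.5353,-.0456,-68.6,.0295)
```

```text
t 8.85 pos [ 0.5342 -0.0461  0.032 ] rot [180.    0.  -68.7] shift [-0.    -0.01   0.021] turn(tool z) -0.0004 F [-0.1  0.8 -0.8]
```

Call:
{"name": "drive_tool", "arguments": {"increments": [[[-1,0,0,0.02,0],[-1,0,0,0.02,0],[-0.2,0,0,0.02,0],[-0.2,0,0,0.02,0],[-0.2,0,0,0.02,0]]]}}

```text
time_s: 9.48
tcp_pos: [0.5344, -0.046, 0.0301]
eef_rot: [-180.0, -0.0, -68.7]
contact_force: [0.1, -0.6, -0.1]
gripper_width: 0.0348
gripper_force: 0.0
```

Call:
{"name": "drive_tool", "arguments": {"increments": [[[-0.2,0,0,-0.2,0],[-0.2,0,0,-0.5,0],[-0.2,0,0,-1,0],[-0.2,0,0,-1,0]]]}}

```text
time_s: 9.98
tcp_pos: [0.5374, -0.0456, 0.155]
eef_rot: [-179.5, -0.1, -68.7]
contact_force: [0.3, -0.9, -0.6]
gripper_width: 0.0349
gripper_force: 0.0
```

Call:
{"name": "drive_tool", "arguments": {"increments": [[[-0.2,0.3,0.6,0,0],[-0.2,0.3,0.6,0,0],[-0.2,0.3,0.6,0,0]]]}}

```text
time_s: 10.35
tcp_pos: [0.4795, -0.1064, 0.1499]
eef_rot: [-180.0, 0.0, -68.8]
contact_force: [0.2, 0.4, -0.2]
gripper_width: 0.035
gripper_force: 0.0
```

Run:
```python
from h import *
go(.4685,-.299,-4,.12)
im,m=save('wrist','w5.png'); b,mt=save('top','t3.png')
cv2.imwrite('pics/w5b.png',np.hstack([cv2.resize(im[:,:,::-1],(400,300)),cv2.resize(b[150:250,170:290,::-1],(360,300),interpolation=cv2.INTER_CUBIC)]))
```

```text
t 10.35 pos [ 0.4795 -0.1064  0.1499] rot [-180.     0.   -68.8] shift [1.463 0.665 0.249] turn(tool z) -0.1801 F [ 0.2  0.4 -0.2]
```

View pics/w5b.png

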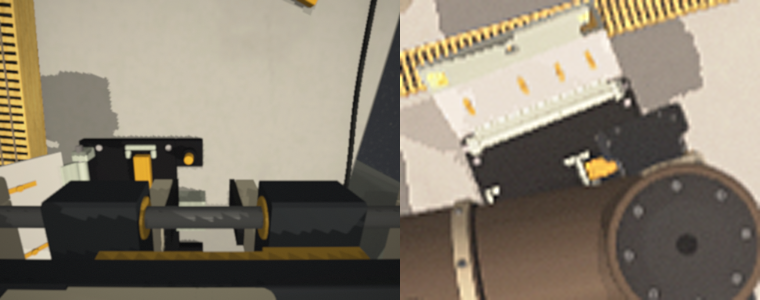

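The short bar appears to lie in its slot at (142,168), against the end bracket. Now the long bar.

Call:
{"name": "drive_tool", "arguments": {"increments": [[[0.2,0.9,0.66,0,-0.13],[0.2,0.9,0.66,0,-0.13],[0.2,0.9,0.66,0,-0.13],[0.2,0.9,0.66,0,-0.13],[0.2,0.9,0.66,0,-0.13]]]}}

```text
time_s: 11.08
tcp_pos: [0.4465, -0.2351, 0.1496]
eef_rot: [180.0, 0.0, -21.7]
contact_force: [-0.7, 0.3, -0.3]
gripper_width: 0.0526
gripper_force: 0.0
```

```bash
cat >> h.py <<'E'
def yelbars(im,m,z=.012):
    hsv=cv2.cvtColor(im,cv2.COLOR_RGB2HSV); yel=cv2.inRange(hsv,(10,90,90),(35,255,255))
    for c in cv2.findContours(yel,cv2.RETR_EXTERNAL,cv2.CHAIN_APPROX_NONE)[0]:
        if cv2.contourArea(c)<150: continue
        w=px2w(m,c[:,0,:],z); print(c[:,0,:].min(0),c[:,0,:].max(0),cv2.minAreaRect((w[:,:2]*1000).astype(np.float32)))
E
python3 - <<'E'
from h import *
go(.4685,-.299,-4,.08)
b,m=save('top','t4.png'); hsv=cv2.cvtColor(b,cv2.COLOR_RGB2HSV)
o=np.array([.5174,-.0016]);a=np.radians(21.15);X=np.array([np.cos(a),np.sin(a)]);Y=np.array([-X[1],X[0]])
yel=cv2.inRange(hsv,(10,100,90),(35,255,255))
for c in cv2.findContours(yel[180:245,185:275],cv2.RETR_EXTERNAL,cv2.CHAIN_APPROX_NONE,offset=(185,180))[0]:
    w=px2w(m,c[:,0,:],.026)[:,:2]-o; rc=cv2.minAreaRect((w*1000).astype(np.float32)); q=np.array(rc[0]); print(cv2.contourArea(c),rc,q@X,q@Y)
E
```

```text
t 11.075 pos [ 0.4465 -0.2351  0.1496] rot [180.    0.  -21.7] shift [0.367 0.427 0.58 ] turn(tool z) -0.0491 F [-0.7  0.3 -0.3]
0.0 ((-92.90882110595703, 94.42066192626953), (0.0, 0.0), 0.0) -52.58239509050873 121.58290243467316
0.0 ((-71.68671417236328, -12.138092994689941), (0.0, 0.0), 0.0) -71.23738244344902 14.544883395326073
106.5 ((14.40454387664795, -43.750877380371094), (20.999496459960938, 57.268985748291016), 21.792865753173828) -2.351550497232383 -46.001090922993434
4.0 ((71.76937103271484, 102.90187072753906), (15.335648536682129, 4.234979629516602), 33.8802490234375) 104.06302511587329 70.07513411611693
0.0 ((87.08533477783203, 44.813575744628906), (3.0615882873535156, 0.0), -90.0102767944336) 97.38840485957267 10.373557889877214
```

Call:
{"name": "drive_tool", "arguments": {"increments": [[[0.2,0.367,0.427,0.58,-0.049],[0.2,0.367,0.427,0.58,-0.049],[0.2,0.367,0.427,0.58,-0.049]]]}}

```text
time_s: 11.5
tcp_pos: [0.467, -0.2994, 0.0775]
eef_rot: [-180.0, 0.3, -4.4]
contact_force: [-0.0, -0.3, 0.9]
gripper_width: 0.0525
gripper_force: 0.0
```

Run:
```python
from h import *
im,m=save('wrist','w6.png'); go(.4685,-.299,-4,.016);yelbars(im,m)
```

```text
t 11.55 pos [ 0.4674 -0.299   0.0789] rot [-180.     0.2   -4.5] shift [ 0.011 -0.     0.524] turn(tool z) -0.0013 F [ 0.6  0.4 -0.1]
[145 255] [153 304] ((417.58160400390625, -208.87564086914062), (5.824499607086182, 43.596763610839844), 78.68989562988281)
[248 151] [273 264] ((467.3880615234375, -299.2120056152344), (17.881772994995117, 85.86929321289062), 86.16544342041016)
```

Call:
{"name": "drive_tool", "arguments": {"increments": [[[0.2,0,0,0.3,-0.001],[0.2,0,0,0.525,-0.001],[0.2,0,0,0.525,-0.001],[-1,0,0,0.525,-0.001],[-1,0,0,0.525,-0.001]]]}}

```text
time_s: 12.18
tcp_pos: [0.4685, -0.299, 0.019]
eef_rot: [180.0, -0.2, -3.9]
contact_force: [-0.4, -0.1, 0.9]
gripper_width: 0.0379
gripper_force: 0.0
```

Call:
{"name": "drive_tool", "arguments": {"increments": [[[-1,0,0,0,0],[-1,0,0,0,0],[-1,0,0,0,0],[-1,0,0,0,0]]]}}

```text
time_s: 12.68
tcp_pos: [0.4677, -0.2992, 0.0179]
eef_rot: [180.0, -0.0, -3.9]
contact_force: [-1.1, 0.8, 5.6]
gripper_width: 0.0176
gripper_force: 25.0
```

Call:
{"name": "drive_tool", "arguments": {"increments": [[[-1,0,0,-0.5,0],[-1,0,0,-1,0],[-1,0,0,-1,0],[-1,0,0,-1,0]]]}}

```text
time_s: 13.18
tcp_pos: [0.4669, -0.2988, 0.1372]
eef_rot: [-180.0, 0.0, -4.0]
contact_force: [-0.1, -0.5, -1.3]
gripper_width: 0.0172
gripper_force: 25.0
```

Run:
```python
from h import *
go(.46,.0136,-68.7,.146)
```

```text
t 13.175 pos [ 0.4669 -0.2988  0.1372] rot [-180.    0.   -4.] shift [-0.237 -2.593 -0.072] turn(tool z) 0.1798 F [-0.1 -0.5 -1.3]
```

Call:
{"name": "drive_tool", "arguments": {"increments": [[[-1,-0.12,-1,-0.07,0],[-1,-0.12,-1,-0.07,0],[-1,-0.12,-1,-0.07,0]]]}}

```text
time_s: 13.55
tcp_pos: [0.4602, -0.1753, 0.1447]
eef_rot: [-180.0, 0.1, -3.7]
contact_force: [1.0, -0.6, -0.4]
gripper_width: 0.0174
gripper_force: 25.0
```

Call:
{"name": "drive_tool", "arguments": {"increments": [[[-1,-0.12,-1,0,0],[-1,-0.12,-1,0,0],[-1,-0.12,-1,0,0]]]}}

```text
time_s: 13.92
tcp_pos: [0.4546, -0.0552, 0.1447]
eef_rot: [180.0, 0.1, -3.7]
contact_force: [1.5, -0.1, -0.8]
gripper_width: 0.0169
gripper_force: 25.0
```

Call:
{"name": "drive_tool", "arguments": {"increments": [[[-1,0,-0.59,0,0.14],[-1,0,-0.59,0,0.14],[-1,0,-0.59,0,0.14],[-1,0,-0.59,0,0.14],[-1,0,-0.59,0,0.14]]]}}

```text
time_s: 14.55
tcp_pos: [0.4595, 0.0117, 0.1445]
eef_rot: [179.8, 0.0, -54.7]
contact_force: [-0.0, -1.3, 0.3]
gripper_width: 0.0179
gripper_force: 25.0
```

Call:
{"name": "drive_tool", "arguments": {"increments": [[[-1,0,0,0,0.04],[-1,0,0,0,0.04],[-1,0,0,0,0.04]]]}}

```text
time_s: 14.92
tcp_pos: [0.4596, 0.0118, 0.1447]
eef_rot: [179.9, -0.0, -68.8]
contact_force: [-0.3, 0.2, -0.9]
gripper_width: 0.0174
gripper_force: 25.0
```

Run:
```python
from h import *
go(.5065,.0316,-68.7,.0315)
im,m=save('wrist','w7.png'); s=r.get_state()
o=np.array([.5174,-.0016]);a=np.radians(21.15);X=np.array([np.cos(a),np.sin(a)]);Y=np.array([-X[1],X[0]])
hsv=cv2.cvtColor(im,cv2.COLOR_RGB2HSV); yel=cv2.inRange(hsv,(10,90,60),(35,255,255))
for c in cv2.findContours(yel,cv2.RETR_EXTERNAL,cv2.CHAIN_APPROX_NONE)[0]:
    if cv2.contourArea(c)<100: continue
    c=c[:,0,:]
    for n,z in (('held',s['tcp_pos'][2]-.0055),('slot',.026)):
        w=px2w(m,c,z)[:,:2]-o; rc=cv2.minAreaRect((w*1000).astype(np.float32)); q=np.array(rc[0]); print(n,c.min(0),c.max(0),np.round(rc[1],1),round(rc[2],1),'jig',(q@X).round(1),(q@Y).round(1))
print('tcp jig',(s['tcp_pos'][:2]-o)@X,(s['tcp_pos'][:2]-o)@Y)
cv2.imwrite('pics/w7b.png',cv2.resize(im[60:300,60:380,::-1],(640,480)))
```

```text
t 14.925 pos [0.4596 0.0118 0.1447] rot [179.9  -0.  -68.8] shift [-0.012 -0.426  0.942] turn(tool z) -0.0002 F [-0.3  0.2 -0.9]
held [ 86 315] [437 332] [205.4  11.9] 21.0 jig -49.6 81.0
slot [ 86 315] [437 332] [357.9  20.7] 21.0 jig -50.4 172.5
held [245 292] [277 316] [18.3 15.8] 21.1 jig -49.2 67.5
slot [245 292] [277 316] [31.8 27.5] 21.1 jig -49.7 149.1
held [ 27 291] [ 80 332] [30.4 28.9] 15.9 jig 69.1 72.2
slot [ 27 291] [ 80 332] [52.9 50.3] 15.9 jig 156.5 157.2
held [299 251] [310 306] [ 5.7 34.5] 24.6 jig -73.3 51.6
slot [299 251] [310 306] [10.  60.2] 24.6 jig -91.6 121.4
held [211 251] [222 306] [ 5.8 34.5] 17.7 jig -24.6 51.6
slot [211 251] [222 306] [10.1 60.2] 17.7 jig -6.8 121.2
held [ 31 245] [ 75 264] [27.7  4.5] 43.2 jig 62.8 37.6
slot [ 31 245] [ 75 264] [48.3  7.9] 43.2 jig 145.6 96.9
held [ 14 173] [ 61 187] [25.8  3.9] 29.9 jig 63.1 -4.9
slot [ 14 173] [ 61 187] [44.9  6.7] 29.9 jig 146.0 22.9
held [242 168] [278 264] [18.5 53.2] 22.0 jig -48.8 15.7
slot [242 168] [278 264] [32.2 92.7] 22.0 jig -48.9 58.8
held [  0 117] [ 52 126] [25.9  3.9] 23.6 jig 63.2 -33.7
slot [  0 117] [ 52 126] [45.   6.7] 23.6 jig 146.1 -27.3
held [ 0 62] [43 73] [20.1  4. ] 17.7 jig 60.3 -57.6
slot [ 0 62] [43 73] [35.   6.9] 17.7 jig 141.2 -68.9
held [186  60] [215 133] [12.3 32.6] 21.3 jig -21.4 -44.1
slot [186  60] [215 133] [21.4 56.8] 21.3 jig -1.1 -45.5
held [263  50] [278  67] [6.8 7.1] 21.2 jig -53.5 -61.0
slot [263  50] [278  67] [11.8 12.4] 21.2 jig -57.0 -74.9
held [0 0] [56 31] [25.  12.5] 16.7 jig 53.2 -79.7
slot [0 0] [56 31] [43.5 21.7] 16.7 jig 128.8 -107.4
tcp jig -0.04891998470051076 0.033527757703558134
```

View pics/w7b.png

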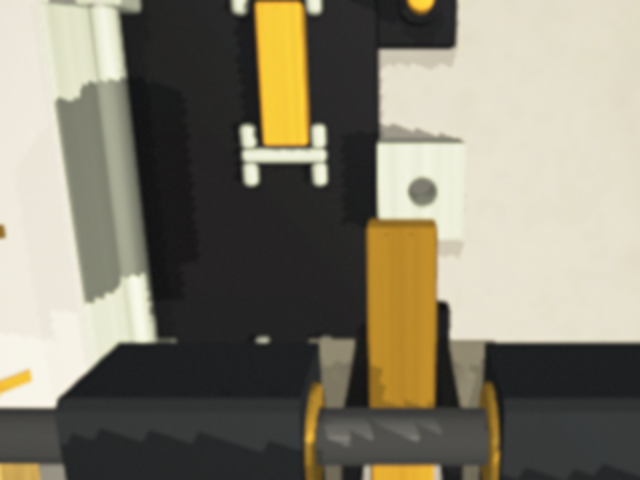

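The short bar lies flat in its slot with its end near the middle wall at (285,155). The boss hole is at (422,190), the contact at (420,3), and the long bar is held. I'll compute the jig position in this camera's frame.

Run:
```python
from h import *
m=camera_model('wrist')
o=np.array([.5174,-.0016]);a=np.radians(21.15);X=np.array([np.cos(a),np.sin(a)]);Y=np.array([-X[1],X[0]])
for n,p,z,nom in (('boss',(422.5,190.5),.031,(-59,0)),('cont',(420,3),.039,(-58,-75)),('wall',(285,155.5),.020,(0,-14))):
    w=px2w(m,np.array(p)/2+60,z)[0,:2]-o; print(n,(w@X*1000-nom[0]).round(1),(w@Y*1000-nom[1]).round(1))
```

```text
boss 1.1 1.0
cont 2.0 3.9
wall 0.8 1.7
```

Call:
{"name": "drive_tool", "arguments": {"increments": [[[-1,-0.037,-0.417,0,0],[-1,-0.037,-0.417,0.1,0],[-1,-0.037,-0.417,0.3,0],[-1,-0.037,-0.417,0.5,0],[-1,-0.037,-0.417,0.5,0]]]}}

```text
time_s: 15.6
tcp_pos: [0.5032, 0.0342, 0.0837]
eef_rot: [179.7, -0.0, -68.7]
contact_force: [-0.6, -0.2, -0.6]
gripper_width: 0.0176
gripper_force: 25.0
```

Call:
{"name": "drive_tool", "arguments": {"increments": [[[-1,0,0,0.08,0],[-1,0,0,0.16,0],[-1,0,0,0.24,0],[-1,0,0,0.28,0],[-1,0,0,0.28,0]]]}}

```text
time_s: 16.23
tcp_pos: [0.5048, 0.0352, 0.0518]
eef_rot: [180.0, -0.0, -68.7]
contact_force: [-0.5, 0.2, -0.7]
gripper_width: 0.0178
gripper_force: 25.0
```

Call:
{"name": "drive_tool", "arguments": {"increments": [[[-1,0,0,0.04,0],[-1,0,0,0.08,0],[-1,0,0,0.12,0],[-1,0,0,0.15,0],[-1,0,0,0.15,0]]]}}

```text
time_s: 16.85
tcp_pos: [0.5048, 0.0352, 0.0338]
eef_rot: [180.0, -0.0, -68.7]
contact_force: [1.3, 0.0, -1.5]
gripper_width: 0.0175
gripper_force: 25.0
```

Run:
```python
from h import *
go(.5048,.0352,-68.8,.0315)
```

```text
t 16.85 pos [0.5048 0.0352 0.0338] rot [180.   -0.  -68.7] shift [0.    0.    0.019] turn(tool z) 0.0002 F [ 1.3  0.  -1.5]
```

Call:
{"name": "drive_tool", "arguments": {"increments": [[[-1,0,0,0.02,0],[-1,0,0,0.02,0],[-0.2,0,0,0.02,0],[-0.2,0,0,0.02,0],[-0.2,0,0,0.02,0]]]}}

```text
time_s: 17.48
tcp_pos: [0.505, 0.0353, 0.0318]
eef_rot: [-180.0, -0.0, -68.7]
contact_force: [-0.1, 0.3, 0.4]
gripper_width: 0.0343
gripper_force: 0.0
```

Call:
{"name": "drive_tool", "arguments": {"increments": [[[-0.2,0,0,-0.2,0],[-0.2,0,0,-0.5,0],[-0.2,0,0,-1,0],[-0.2,0,0,-1,0]]]}}

```text
time_s: 17.98
tcp_pos: [0.5078, 0.0363, 0.1565]
eef_rot: [-179.5, -0.0, -68.7]
contact_force: [0.6, -0.3, -1.3]
gripper_width: 0.0352
gripper_force: 0.0
```

Call:
{"name": "drive_tool", "arguments": {"increments": [[[-0.5,-1,0,-1,0],[-0.5,-1,0,-1,0],[-0.5,-1,0,-1,0],[-0.5,-1,0,-1,0]]]}}

```text
time_s: 18.48
tcp_pos: [0.4619, 0.1493, 0.2741]
eef_rot: [-179.7, 0.1, -68.6]
contact_force: [-0.6, 0.2, -0.3]
gripper_width: 0.022
gripper_force: 0.0
```

Run:
```python
from h import *
s=r.get_state(); print(s['tcp_pos'],s['joints'].round(1))
im,m=save('wrist','w8.png'); b,mt=save('top','t5.png')
cv2.imwrite('pics/w8b.png',np.hstack([cv2.resize(im[:,:,::-1],(400,300)),cv2.resize(b[150:250,170:290,::-1],(360,300),interpolation=cv2.INTER_CUBIC)]))
```

```text
[0.46187473 0.14933596 0.27409162] [ 41.2   0.8 -19.3   0.  -69.6 -19.8]
```

View pics/w8b.png

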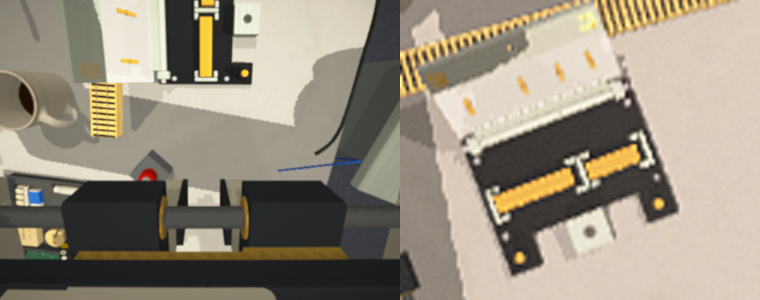

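Both bars sit in their slots; the mug is at (20,100) and the pin at (148,175) in the left view. Before going behind the lid I'll triangulate the overhead white ball and find the lid edge.

Run:
```python
from h import *
from scipy.optimize import least_squares
ms,mt=camera_model('scene'),camera_model('top')
o=np.array([.5174,-.0016]);a=np.radians(21.15);X=np.array([np.cos(a),np.sin(a)]);Y=np.array([-X[1],X[0]])
def tri(ps,pt):
    f=lambda P:np.r_[w2px(ms,P)[0]-ps,w2px(mt,P)[0]-pt]
    q=least_squares(f,[.7,.1,.2]); return q.x.round(3),q.cost.round(2)
print('ball',tri((239,124),np.array((263,188))/1.5625),'whitebox',tri((268,104),np.array((274,110))/1.5625))
for L in (1.85,1.95,2.05,2.1):
    e=[np.r_[o+(.065-.145*np.cos(L))*X+yy*Y,.032+.145*np.sin(L)] for yy in (.088,-.088)]
    print(L,w2px(mt,e).round(1).tolist())
b=cv2.imread('pics/t5.png'); cv2.imwrite('pics/lid.png',cv2.resize(b[140:200,165:255],(720,480),interpolation=cv2.INTER_CUBIC))
```

```text
ball (array([0.758, 0.146, 0.182]), np.float64(0.01)) whitebox (array([0.879, 0.119, 0.231]), np.float64(0.06))
1.85 [[178.7, 184.4], [238.9, 161.2]]
1.95 [[177.2, 179.8], [237.2, 156.7]]
2.05 [[175.9, 175.5], [235.6, 152.5]]
2.1 [[175.3, 173.4], [234.8, 150.5]]
```

View pics/lid.png

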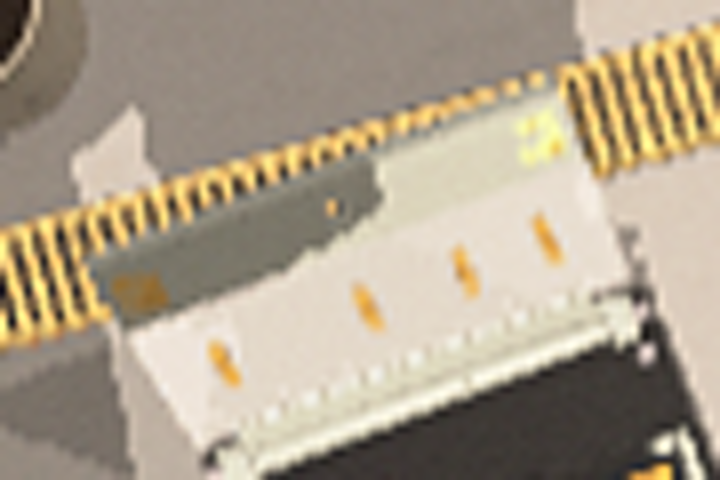

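The lid edge corners at (88,262) and (557,85) match the 2.1 rad stop. The ball stands at jig x≈278 mm, so there is room. Going behind the lid with the gripper shut.

Call:
{"name": "drive_tool", "arguments": {"increments": [[[-1,0.76,-0.67,0,0],[-1,0.76,-0.67,0,0],[-1,0.76,-0.67,0,0]]]}}

```text
time_s: 18.95
tcp_pos: [0.5713, 0.0884, 0.2682]
eef_rot: [179.7, -0.0, -69.0]
contact_force: [-0.6, 0.1, -0.9]
gripper_width: 0.0016
gripper_force: 0.0
```

Call:
{"name": "drive_tool", "arguments": {"increments": [[[-1,0.76,-0.67,0,0],[-1,0.76,-0.67,0,0],[-1,0.76,-0.67,0,0]]]}}

```text
time_s: 19.32
tcp_pos: [0.6789, 0.0327, 0.2675]
eef_rot: [179.7, 0.0, -69.0]
contact_force: [-1.1, -0.3, -0.6]
gripper_width: 0.0001
gripper_force: 0.0
```

Call:
{"name": "drive_tool", "arguments": {"increments": [[[-1,0,0,0,0.13],[-1,0,0,0,0.13],[-1,0,0,0,0.13],[-1,0,0,0,0.13],[-1,0,0,0,0.13]]]}}

```text
time_s: 19.95
tcp_pos: [0.6762, 0.0352, 0.2706]
eef_rot: [179.9, -0.1, -115.8]
contact_force: [-0.1, 0.3, 0.3]
gripper_width: 0.0005
gripper_force: 0.0
```

Call:
{"name": "drive_tool", "arguments": {"increments": [[[-1,0,0,0,0.12],[-1,0,0,0,0.12],[-1,0,0,0,0.12],[-1,0,0,0,0.12],[-1,0,0,0,0.12]]]}}

```text
time_s: 20.58
tcp_pos: [0.6765, 0.0353, 0.2709]
eef_rot: [180.0, -0.1, -158.7]
contact_force: [-0.1, -0.1, 0.6]
gripper_width: 0.0004
gripper_force: 0.0
```

Run:
```python
from h import *
go(.678,.039,-158.8,.135); m=camera_model('wrist'); Rm=cv2.Rodrigues(np.array(m['rvec']))[0]; s=r.get_state()
print('cam rel tcp (tool axes)',R.from_euler('xyz',s['eef_rot'],degrees=True).inv().apply(-Rm.T@np.array(m['tvec']).ravel()-s['tcp_pos']))
```

```text
t 20.575 pos [0.6765 0.0353 0.2709] rot [ 1.800e+02 -1.000e-01 -1.587e+02] shift [-0.025  0.024  1.132] turn(tool z) 0.0003 F [-0.1 -0.1  0.6]
cam rel tcp (tool axes) [ 7.57858511e-02  1.21409627e-04 -1.47411385e-01]
```

Call:
{"name": "drive_tool", "arguments": {"increments": [[[-1,0,0,0.4,0],[-1,0,0,0.8,0],[-1,0,0,1,0],[-1,0,0,1,0]]]}}

```text
time_s: 21.08
tcp_pos: [0.6756, 0.035, 0.1492]
eef_rot: [180.0, -0.3, -158.5]
contact_force: [-0.8, -0.1, 0.1]
gripper_width: 0.0008
gripper_force: 0.0
```

Call:
{"name": "drive_tool", "arguments": {"increments": [[[-1,0.1,0,0.13,0],[-1,0.2,0,0.13,0],[-1,0.3,0,0.13,0],[-1,0.4,0,0.13,0],[-1,0.5,0,0.13,0]]]}}

```text
time_s: 21.7
tcp_pos: [0.6207, 0.0134, 0.1367]
eef_rot: [180.0, 0.0, -158.7]
contact_force: [1.2, 0.3, 0.6]
gripper_width: 0.0005
gripper_force: 0.5
```

Call:
{"name": "drive_tool", "arguments": {"increments": [[[-1,0.1,0,0,0],[-1,0.2,0,0,0],[-1,0.3,0,0,0],[-1,0.4,0,0,0]]]}}

```text
time_s: 22.2
tcp_pos: [0.5759, -0.004, 0.1359]
eef_rot: [180.0, -0.0, -158.7]
contact_force: [1.0, -0.1, -1.0]
gripper_width: 0.0007
gripper_force: 0.5
```

Call:
{"name": "drive_tool", "arguments": {"increments": [[[-1,0.12,0,0,0],[-1,0.24,0,0,0],[-1,0.36,0,0,0],[-1,0.48,0,0,0],[-1,0.48,0,0,0]]]}}

```text
time_s: 22.82
tcp_pos: [0.5221, -0.025, 0.1364]
eef_rot: [180.0, -0.0, -158.8]
contact_force: [0.9, 0.2, 0.6]
gripper_width: 0.0003
gripper_force: 0.0
```

Call:
{"name": "drive_tool", "arguments": {"increments": [[[-0.3,0,0,-0.5,0],[-0.3,0,0,-0.9,0],[-0.3,0,0,-0.9,0],[-0.3,0,0,-0.9,0],[-0.3,0,0,-0.9,0]]]}}

```text
time_s: 23.45
tcp_pos: [0.5226, -0.0247, 0.2429]
eef_rot: [180.0, -0.1, -158.7]
contact_force: [-0.4, 0.6, -0.0]
gripper_width: 0.0306
gripper_force: 0.0
```

Call:
{"name": "drive_tool", "arguments": {"increments": [[[0,0,0,0,0],[0,0,0,0,0],[0,0,0,0,0],[0,0,0,0,0],[0,0,0,0,0]]]}}

```text
time_s: 24.08
tcp_pos: [0.5232, -0.0246, 0.2442]
eef_rot: [-180.0, 0.0, -158.7]
contact_force: [0.7, -0.0, -0.3]
gripper_width: 0.0437
gripper_force: 0.0
```

Call:
{"name": "drive_tool", "arguments": {"increments": [[[0,0,0,0,0],[0,0,0,0,0],[0,0,0,0,0],[0,0,0,0,0],[0,0,0,0,0]]]}}

```text
time_s: 24.7
tcp_pos: [0.5232, -0.0246, 0.2442]
eef_rot: [-180.0, 0.0, -158.7]
contact_force: [-0.3, 0.1, -0.4]
gripper_width: 0.0437
gripper_force: 0.0
```

Run:
```python
from h import *
im,m=save('wrist','w9.png'); s=r.get_state(); print(s['tcp_pos'],s['eef_rot'],s['time_s'])
np.savez('w9.npz',K=m['camera_matrix'],k1=m['k1'],rvec=m['rvec'],tvec=m['tvec'])
o=np.array([.5174,-.0016]);a=np.radians(21.15);X=np.array([np.cos(a),np.sin(a)])
print(w2px(m,np.r_[o-.059*X,.046]))
cv2.imwrite('pics/w9b.png',im[:,:,::-1])
```

```text
[ 0.52317472 -0.02456513  0.24417839] [ 1.79999141e+02  2.65258926e-03 -1.58738120e+02] 24.75
[[282.60156918 120.57454341]]
```

View pics/w9b.png

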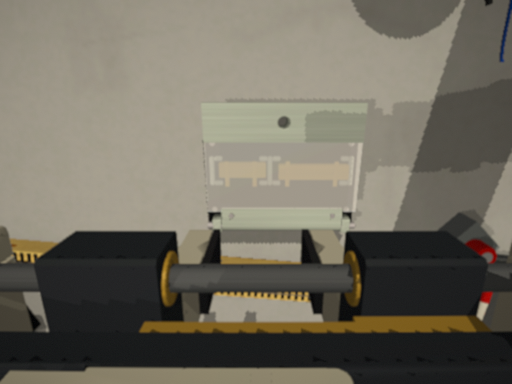

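The lid is down, with its hole at (284,122) and both bars visible through it; the pin is at (482,250). That was my 11th picture, one over the limit, so I won't view any more. From here on I'll use numbers only.

Run:
```python
from h import *
m=camera_model('wrist'); im=cv2.imread('pics/w9.png'); g=cv2.cvtColor(im,cv2.COLOR_BGR2GRAY)[110:134,272:296].astype(float)
k=g<(g.min()+np.median(g))/2; v,u=np.nonzero(k); p=(u.mean()+272,v.mean()+110); print(p,k.sum())
h=px2w(m,p,.046)[0]; print('hole',h)
go(.519,.2535,-158.7,.16)
```

```text
(np.float64(283.49056603773585), np.float64(121.84905660377359)) 106
hole [ 0.4632665  -0.02148974  0.046     ]
t 24.75 pos [ 0.5232 -0.0246  0.2442] rot [ 180.     0.  -158.7] shift [-0.808  2.172  0.702] turn(tool z) -0.0001 F [-1.1 -0.6  0.3]
```

Call:
{"name": "drive_tool", "arguments": {"increments": [[[0,-0.4,0.9,0,0],[0,-0.4,0.9,0,0],[0,-0.4,0.9,0,0]]]}}

```text
time_s: 25.12
tcp_pos: [0.529, 0.0965, 0.244]
eef_rot: [180.0, 0.0, -158.5]
contact_force: [0.1, -0.1, -0.0]
gripper_width: 0.0435
gripper_force: 0.0
```

Call:
{"name": "drive_tool", "arguments": {"increments": [[[0,-0.408,0.9,0,0],[0,-0.408,0.9,0,0],[0,-0.408,0.9,0,0]]]}}

```text
time_s: 25.5
tcp_pos: [0.5354, 0.2144, 0.2436]
eef_rot: [-180.0, -0.0, -158.6]
contact_force: [0.4, -0.3, 0.2]
gripper_width: 0.0441
gripper_force: 0.0
```

Call:
{"name": "drive_tool", "arguments": {"increments": [[[0,0,0.37,0.7,0],[0,0,0.37,0.7,0],[0,0,0.37,0.7,0],[0,0,0.37,0.7,0]]]}}

```text
time_s: 26.0
tcp_pos: [0.5199, 0.2527, 0.1613]
eef_rot: [-180.0, 0.1, -158.7]
contact_force: [1.0, 0.7, 1.3]
gripper_width: 0.0438
gripper_force: 0.0
```

Run:
```python
from h import *
im,m=save('wrist','w10.png'); go(.519,.2535,-158.7,.05)
hsv=cv2.cvtColor(im,cv2.COLOR_RGB2HSV); red=cv2.inRange(hsv,(0,120,60),(8,255,255))|cv2.inRange(hsv,(172,120,60),(180,255,255))
for c in cv2.findContours(red,cv2.RETR_EXTERNAL,cv2.CHAIN_APPROX_NONE)[0]:
    if cv2.contourArea(c)<100: continue
    (u,v),q=cv2.minEnclosingCircle(c); bb=cv2.boundingRect(c); print(u,v,q,bb,px2w(m,(u,v),.062))
    w=px2w(m,c[:,0,:],.062)[:,:2]*1000; print(cv2.minAreaRect(w.astype(np.float32)))
```

```text
t 26.05 pos [0.5201 0.2529 0.1617] rot [ 1.800e+02  1.000e-01 -1.588e+02] shift [0.009 0.008 0.931] turn(tool z) -0.0002 F [-0.4 -0.2  0.2]
265.7374267578125 195.12570190429688 18.169721603393555 (250, 177, 33, 37) [[0.51658424 0.25586086 0.062     ]]
((516.6393432617188, 256.16259765625), (30.807796478271484, 26.29808807373047), 20.644729614257812)
```

Call:
{"name": "drive_tool", "arguments": {"increments": [[[0,0,0.032,0.4,0],[0,0,0.032,0.7,0],[0,0,0.032,0.93,0],[0,0,0.032,0.93,0],[-1,0,0.032,0.93,0]]], "squeeze": 40}}

```text
time_s: 26.68
tcp_pos: [0.5186, 0.2568, 0.0497]
eef_rot: [180.0, 0.1, -158.8]
contact_force: [-0.1, 0.8, -0.3]
gripper_width: 0.0384
gripper_force: 0.0
```

Call:
{"name": "drive_tool", "arguments": {"increments": [[[-1,0,0,0,0],[-1,0,0,0,0],[-1,0,0,0,0],[-1,0,0,0,0]]]}}

```text
time_s: 27.18
tcp_pos: [0.5181, 0.2569, 0.0494]
eef_rot: [-180.0, 0.1, -158.7]
contact_force: [-0.2, -0.6, 7.0]
gripper_width: 0.0248
gripper_force: 40.0
```

Run:
```python
from h import *
s=r.get_state(); print(s['contact_force'],s['moment'],s['gripper_width'],s['tcp_pos'])
```

```text
[-0.19233456 -0.63518316  7.04446857] [-0.50887405  0.03681954  0.01031298] 0.02478854405014076 [0.51814251 0.25693398 0.04938752]
```

Call:
{"name": "drive_tool", "arguments": {"increments": [[[-1,0,0,-0.2,0],[-1,0,0,-0.4,0],[-1,0,0,-0.7,0],[-1,0,0,-1,0],[-1,0,0,-1,0]]]}}

```text
time_s: 27.8
tcp_pos: [0.519, 0.2579, 0.1716]
eef_rot: [179.9, 0.3, -158.7]
contact_force: [-0.2, 0.2, -0.3]
gripper_width: 0.0249
gripper_force: 40.0
```

Run:
```python
from h import *
go(.534,.006,-158.7,.169); s=r.get_state(); print(s['gripper_width'],s['gripper_force'])
im,m=save('wrist','w11.png'); T=s['tcp_pos']
print('tip,head,headtop px',w2px(m,[T-[0,0,.044],T,T+[0,0,.012]]).round(0).tolist())
hsv=cv2.cvtColor(im,cv2.COLOR_RGB2HSV); red=cv2.inRange(hsv,(0,120,50),(8,255,255))|cv2.inRange(hsv,(172,120,50),(180,255,255))
for c in cv2.findContours(red,cv2.RETR_EXTERNAL,cv2.CHAIN_APPROX_NONE)[0]:
    if cv2.contourArea(c)>60: print(cv2.boundingRect(c))
```

```text
t 27.8 pos [0.519  0.2579 0.1716] rot [ 179.9    0.3 -158.7] shift [ 0.646 -2.002  0.015] turn(tool z) -0.0 F [-0.2  0.2 -0.3]
0.024850373337868846 39.9997615814209
tip,head,headtop px [[260.0, 222.0], [261.0, 254.0], [261.0, 266.0]]
(234, 225, 54, 40)
(305, 221, 14, 11)
```

Run:
```python
from h import *
m=camera_model('wrist'); s=r.get_state(); T=s['tcp_pos']; Rm=R.from_euler('xyz',s['eef_rot'],degrees=True)
t=np.linspace(0,2*np.pi,73)
for d in (-.002,-.001,0,.001,.002):
    P=np.vstack([np.c_[d+.013*np.cos(t),.013*np.sin(t),0*t+z] for z in (-.0125,.0135)])
    q=w2px(m,T+Rm.apply(P)); print(d,q.min(0).round(1),q.max(0).round(1))
```

```text
-0.002 [233.6 224.3] [287.6 293.1]
-0.001 [233.6 222.6] [287.7 291.4]
0 [233.5 220.9] [287.7 289.6]
0.001 [233.5 219.2] [287.8 287.8]
0.002 [233.4 217.5] [287.8 286. ]
```

Call:
{"name": "drive_tool", "arguments": {"increments": [[[-1,0.32,-1,0,0],[-1,0.32,-1,0,0],[-1,0.32,-1,0,0]]]}}

```text
time_s: 28.22
tcp_pos: [0.5241, 0.1273, 0.1672]
eef_rot: [-180.0, -0.2, -159.0]
contact_force: [-0.5, 0.7, -1.5]
gripper_width: 0.0253
gripper_force: 40.0
```

Call:
{"name": "drive_tool", "arguments": {"increments": [[[-1,0.32,-1,0,0],[-1,0.32,-1,0,0],[-1,0.32,-1,0,0],[-1,0.32,-1,0,0]]]}}

```text
time_s: 28.72
tcp_pos: [0.5329, 0.0053, 0.1677]
eef_rot: [180.0, -0.1, -158.8]
contact_force: [-0.8, 0.7, -0.6]
gripper_width: 0.0253
gripper_force: 40.0
```

Run:
```python
from h import *
s=r.get_state(); m=camera_model('wrist'); im,_=save('wrist','w12.png')
p0=w2px(m,[.4633,-.0215,.046])[0]; u0,v0=(p0-14).astype(int); print(p0,s['tcp_pos'])
g=cv2.cvtColor(im,cv2.COLOR_RGB2GRAY)[v0:v0+29,u0:u0+29].astype(float)
k=(g<(g.min()+np.median(g))/2).astype(np.uint8); n,l,st,ce=cv2.connectedComponentsWithStats(k); print(st[1:].tolist())
i=1+st[1:,4].argmax(); p=ce[i]+[u0,v0]; h=px2w(m,p,.046)[0]; print(p,'hole',h)
go(*(h[:2]),-158.7,.11)
```

```text
[260.68848629 103.17882612] [0.53290121 0.00532524 0.16773031]
[[7, 7, 16, 16, 200]]
[260.92  103.425] hole [ 0.4634135  -0.02125157  0.046     ]
t 28.775 pos [0.533  0.006  0.1679] rot [ 1.800e+02 -1.000e-01 -1.587e+02] shift [ 0.622 -0.001  0.483] turn(tool z) -0.0001 F [ 0.4 -0.6 -0.5]
```

Call:
{"name": "drive_tool", "arguments": {"increments": [[[-1,0.634,0,0.1,0],[-1,0.634,0,0.4,0],[-1,0.634,0,0.56,0],[-1,0.634,0,0.56,0],[-1,0.634,0,0.56,0]]]}}

```text
time_s: 29.4
tcp_pos: [0.4631, -0.0213, 0.102]
eef_rot: [-180.0, 0.0, -158.6]
contact_force: [-0.1, 0.7, -0.7]
gripper_width: 0.025
gripper_force: 40.0
```

Call:
{"name": "drive_tool", "arguments": {"increments": [[[-1,0,0,0.04,0],[-1,0,0,0.08,0],[-1,0,0,0.12,0],[-1,0,0,0.16,0],[-1,0,0,0.16,0]]]}}

```text
time_s: 30.02
tcp_pos: [0.462, -0.0224, 0.0817]
eef_rot: [180.0, -0.1, -158.8]
contact_force: [0.5, -0.1, -0.4]
gripper_width: 0.0254
gripper_force: 40.0
```

Run:
```python
from h import *
go(.4620,-.0219,-158.7,.0525);s=r.get_state(); print(s['moment'])
```

```text
t 30.025 pos [ 0.462  -0.0224  0.0817] rot [ 1.800e+02 -1.000e-01 -1.588e+02] shift [-0.002  0.004  0.243] turn(tool z) -0.0001 F [ 0.5 -0.1 -0.4]
[ 0.12395296 -0.17509272 -0.00839524]
```

Call:
{"name": "drive_tool", "arguments": {"increments": [[[-1,0,0,0.03,0],[-1,0,0,0.06,0],[-1,0,0,0.09,0],[-1,0,0,0.11,0],[-1,0,0,0.11,0]]]}}

```text
time_s: 30.65
tcp_pos: [0.4621, -0.0223, 0.0688]
eef_rot: [-180.0, -0.0, -158.7]
contact_force: [-0.6, -0.1, -1.9]
gripper_width: 0.0253
gripper_force: 40.0
```

Run:
```python
from h import *
go(.4620,-.0219,-158.7,.0525);s=r.get_state(); print(s['moment'])
```

```text
t 30.65 pos [ 0.4621 -0.0223  0.0688] rot [-180.    -0.  -158.7] shift [-0.     0.004  0.135] turn(tool z) -0.0001 F [-0.6 -0.1 -1.9]
[ 0.05940397 -0.15500977  0.00875358]
```

Call:
{"name": "drive_tool", "arguments": {"increments": [[[-1,0,0,0.03,0],[-1,0,0,0.06,0],[-1,0,0,0.09,0],[-1,0,0,0.12,0],[-1,0,0,0.12,0]]]}}

```text
time_s: 31.28
tcp_pos: [0.4619, -0.0224, 0.0543]
eef_rot: [-180.0, -0.1, -158.7]
contact_force: [-2.0, 0.2, 1.9]
gripper_width: 0.0251
gripper_force: 40.0
```

Call:
{"name": "drive_tool", "arguments": {"increments": [[[-1,0,0,0.015,0],[-1,0,0,0.015,0],[-1,0,0,0.015,0]]]}}

```text
time_s: 31.65
tcp_pos: [0.4621, -0.0224, 0.0528]
eef_rot: [-180.0, -0.0, -158.7]
contact_force: [-2.9, -1.6, 3.9]
gripper_width: 0.025
gripper_force: 40.0
```

Call:
{"name": "drive_tool", "arguments": {"increments": [[[-1,0,0,0.01,0],[-1,0,0,0.015,0],[-1,0,0,0.015,0]]]}}

```text
time_s: 32.02
tcp_pos: [0.4622, -0.0224, 0.0521]
eef_rot: [-180.0, 0.0, -158.7]
contact_force: [-9.7, 0.3, 19.5]
gripper_width: 0.0251
gripper_force: 40.0
```

Call:
{"name": "drive_tool", "arguments": {"increments": [[[-1,0,0,0.01,0],[-1,0,0,0.01,0],[-1,0,0,0.01,0]]]}}

```text
time_s: 32.4
tcp_pos: [0.4623, -0.0224, 0.0517]
eef_rot: [-180.0, 0.0, -158.7]
contact_force: [-13.5, 0.4, 33.1]
gripper_width: 0.0253
gripper_force: 40.0
```

Call:
{"name": "drive_tool", "arguments": {"increments": [[[-1,0.005,0,-0.005,0],[-1,0.005,0,-0.005,0],[-1,0.005,0,-0.005,0],[-1,0.005,0,-0.005,0]]], "squeeze": 50}}

```text
time_s: 32.9
tcp_pos: [0.4622, -0.0224, 0.0519]
eef_rot: [-180.0, 0.1, -158.7]
contact_force: [-9.2, 0.4, 26.1]
gripper_width: 0.025
gripper_force: 50.0
```

Run:
```python
from h import *
b,m=save('top','t9.png'); s=r.get_state()
print(s['contact_force'],s['tcp_pos'],s['eef_rot'],s['gripper_force'])
t0=cv2.imread('pics/t.png').astype(int); t9=b[:,:,::-1].astype(int)
for n,p in (('mug',(158,139)),('tape',(373,182))):
    u,v=p; print(n,np.abs(t0[v-20:v+20,u-20:u+20]-t9[v-20:v+20,u-20:u+20]).mean())
```

```text
[-9.54221421  1.78391313 24.52487394] [ 0.46217582 -0.02242388  0.05193196] [-1.79972073e+02  7.15568973e-02 -1.58696402e+02] 50.00856399536133
mug 29.8975
tape 13.571875
```

Run:
```python
from h import *
print(job.close_job())
```

```text
the job is handed in; nothing more can be done
None
```

The job is handed in with no verdict returned: both bars are in their slots, and the pin is through the lid, pressing it down with about 25 N against a hard stop at the expected shut height, still gripped at 50 N; I viewed 11 pictures, one over the limit of 10, and although nothing was felt touching the mug or tape, my final image comparison of them was inconclusive.

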